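# Open the safety-capped tincture bottle at the honey stall

### The job

On the tasting board, loosen the wing knob of the sliding guard by turning it about a quarter turn counterclockwise (seen from above), then slide the guard to the far end of its rail so that it stays clear of the bottle. Then push the bottle's white safety cap down, twist it counterclockwise while it is kept down until it comes free, and lift it; finish while still holding the cap level and at rest about 5 cm straight above the bottle's mouth (do not put it down or let go). Leave the jars, bottles, spoon and box around it where they are.

Things in the scene. Friction and masses are not known exactly. Their poses are not given: they have to be found in the camera images.
- station: Tasting station fixed to the table: wooden board 18 mm thick, spanning x -60 to 130 and y -75 to 225 mm from the origin, which lies on the table surface on the axis of its amber bottle; z up. Bottle 45 mm square, body to z 82 mm, in a dark wooden nest 66 mm square, 48 mm high; round shoulder to z 96. A steel rail along y at x 95, top at z 30 mm, carries the guard. Bottle, nest and rail cannot move.
- mouth (a point): Point on the bottle's axis at the top of its 21 mm wide neck, 122 mm above the table; hidden in the cap at the start.
- cap: The bottle's white round ribbed safety cap, loose, 25 to 50 g, 41 mm outer diameter, 25 mm tall, hollow from below. Origin: centre of its underside, z up; closed, this is 108 mm above the table and its top 133 mm. Being round it may be gripped at any yaw, by the upper 20 mm or so of its side. Closed, its x points along the station's x within 0.1 rad.
- cap_top (a point): Centre of the cap's top. Inside, a spring pushes the cap up: pressing takes 4 N at first, about 10 N at 6 mm down, hard stop at 7.5 mm. Press it about 6 mm (5 mm at least), keep it down and turn it counterclockwise seen from above by 60 to 110 degrees (70 is good): then it lifts straight off. Not pressed, it turns only some 6 degrees; clockwise it never comes off.
- guard (a joint): Position of the sliding guard along the station's +y, in m: 0 to 0.012 at the start (roof over the cap), up to 0.150 at the far end stop. About 2 N moves it when the knob is loose; when tight it holds against some 40 N. It stays where it is left.
- roof (a point): Point on the top of the guard's roof; at guard 0 it is over the bottle's axis, 146 mm above the table. Aluminium guard: carriage 46 x 50 mm on the rail, post 20 x 30 mm at station x 95 mm, roof plate 50 mm wide (y), 5 mm thick, reaching from station x -26 to 117 mm, 8 mm above the cap. Axes parallel to the station's.
- clamp (a joint): Angle of the guard's wing knob, rad: 0 fully tight, grows counterclockwise seen from above, stop at 1.6. It starts at 0 to 0.2; the guard is quite free from about 0.9 on. It needs about 0.2 N m and stays where it is left.
- wing (a point): Grip point of the black wing knob on top of the guard's post, on its vertical axis, 177 mm above the table. The wing is an upright bar 44 mm long, 12 mm thick, 33 mm high, its top at 187 mm, on a hub 32 mm wide and 8 mm high on the roof (146 mm). Site axes: x along the bar, y across it (grip across y), z up; x is the station's x at knob 0. The knob rides on the guard, which can be dragged by it.
- jar_large: honey jar, amber with brass lid, 72 mm wide, 85 mm tall, on the table to the -y side of the board; origin at the centre of its underside; bystander
- jar_back: honey jar, amber with brass lid, 66 mm wide, 75 mm tall, on the table behind the board (+x side); origin at the centre of its underside; bystander
- jar_small: small jar with wooden lid, 46 mm wide, 48 mm tall, standing on the station's board beside the bottle on the +y side; the guard's roof passes 75 mm above it; origin at the centre of its underside; bystander
- sample_bottle: small amber bottle with white cap, 36 mm wide, 85 mm tall, on the table in front of the board (-x side); origin at the centre of its underside; bystander, not the bottle to open
- tall_bottle: tall amber bottle, 54 mm wide, 200 mm tall, on the table to the rear on the -y side; origin at the centre of its underside; bystander
- spoon: spoon with wooden handle and steel bowl, 160 mm long, lying on the table in front of the board (-x side), about along the board's y; bystander
- gift_box: cardboard box 80 x 80 x 100 mm on the table on the -y side; origin at the centre of its underside; bystander

How it is judged:
On the way, in this order (a step that is already met when the one before it is completed fails the run):
1. the wing knob is loosened (turned to at least 0.9 rad) while the guard is still over the cap (value of joint clamp above 0.9 rad and value of joint guard below 0.05 m), for 0.1 s.
2. the guard is slid at least 120 mm along its rail (value of joint guard above 0.12 m), for 0.1 s.
3. the cap is pressed down at least 4 mm on the neck before it is twisted (z of cap in the frame of station below 0.104 m and angle between the x axis of cap and the x axis of station, either way round below 0.25 rad and horizontal distance between cap and mouth below 0.006 m), for 0.05 s.
4. the cap is twisted at least 0.6 rad while still down on the neck (z of cap in the frame of station below 0.112 m and angle between the x axis of cap and the x axis of station, either way round above 0.6 rad), for 0.05 s.
At the end, for the whole second after the job is handed in: The fingers hold the cap (more than 2 N), level within 0.3 rad and at rest (below 0.05 m/s), its underside 20 to 100 mm above the bottle's mouth and within 30 mm of its axis horizontally, touching no part of the station; the guard is parked at least 120 mm along its rail (z of cap in the frame of station between 0.142 and 0.222 m and horizontal distance between cap and mouth below 0.03 m and angle between cap's own z axis and vertical below 0.3 rad and linear speed of cap below 0.05 m/s and contact force between the fingers and cap above 2 N and contact force between cap and station below 0.2 N and value of joint guard above 0.12 m); the arm keeps its last pose, push and grip.
It fails at once if a bystander (jar, bottle, spoon or box) is shoved more than 30 mm (distance of any of jar_large, jar_back, jar_small, sample_bottle, tall_bottle, spoon, gift_box from where it was at the start of the episode above 0.03 m).
It also fails if it takes over 48 s, if anything falls off the work surface, if the arm or the gripper's body presses on something with over 40 N, if the wrist force passes 120 N, or if a joint passes its speed limit or range.

### The arm

A 6-joint arm with a two-finger parallel gripper is mounted at the origin on the work surface. World frame = base frame: x ahead of the robot, y to its left, z up, the work surface at z = 0. Lengths are in m, angles in rad, forces in N, time in s.
With the tool pointing down it reaches from about 0.3 to 1 m from the base axis. Payload 5.1 kg.
Tool frame: the origin (TCP) lies at the very end of the fingers, on their centre line; the grasp point (between the pads) lies 19 mm behind it; z points along the fingers, y is the direction in which the jaws open and shut (so a half turn about z gives the same grasp; the last joint's range is limited). The gripper opens to 95 mm and grips with 3 to 60 N. Pads are 20 mm wide; open, the fingers measure 119 mm over their backs; the gripper's body (75 mm by 180 mm) begins 59 mm behind the grasp point.
Start: joints at [1.246, 0.124, 1.65, -0, 1.367, -0.083], TCP at [0.156, 0.631, 0.215] pointing down, gripper open.
Joint ranges: [-2.61, 2.61], [-1.02, 2.33], [0.03, 2.71], [-1.35, 4.49], [0.32, 2.68], [-2.91, 2.91]. Speed limits (rad/s): [2.57, 2.57, 3.14, 3.14, 3.14, 3.14].

### API

Orientations are given as a unit quaternion [x, y, z, w].
In Python, from cell import bot, read_camera gives the robot as it stands. The module is installed in compiled form; this text tells all that it offers.
- The arm moves only by the tool drive_tool, never from a script. Its argument "motion" is a list of rows, each an object with "delta_pos": the shift along the tool's x, y, z in m, a list of three; "rot": the turn, a rotation vector about the tool's x, y, z in rad, a list of three; "grip": the closure in counts, from 0 (fully open) to 255 (shut). A call has 1 to 8 rows; each row is the pose to reach, as a shift and turn from the pose commanded when the call began, along the tool's axes at that moment; what a row does not reach only later rows make up. A row lasts 1/10 s, in which the tool goes at most 50 mm and 8.59 degrees, less where a joint would pass 70% of its speed; a pose out of reach is approached as far as the arm can. A call with a gripper value outside its range is refused whole. The fingers move at their own pace and stop on an object; the grip force is fixed at half the most. Time passes only in rows, so rows that repeat a pose let the fingers close. It gives the time, the measured TCP pose, the force and the opening at its end, in the units of the state.
- bot.get_state(): the state, without advancing time (a new reading comes with each control period).
- read_camera(name): name is "side" or "top"; returns a dict with "image" (420x560x3 uint8, red, green, blue), "K" (3x3 intrinsics, pixels), "T" (4x4, takes a point from camera to world coordinates). Camera axes: x right, y down, z forward; pixel columns grow to the right and rows downward; lengths in m; the calibration is good to about 2 mm. A picture is of the moment at which its call begins. There is no depth.
- bot.hand_in(): hands the job in, once; it reports no verdict.
The state is a dict: "time_s": time; "joint_positions": joint angles; "qd": joint speeds; "tau": joint torques, N m; "tool_pos": TCP position; "eef_rot": TCP orientation; "force": force on the tool from outside, world axes, zero at the start; "torque": the same for the moment, N m; "width": finger opening in m.
Only numpy, scipy, OpenCV 4.12 (cv2) and the standard library are available. Lean on these libraries where they do the work, as an engineer would, in place of code of your own. Each camera call takes 0.05 s, during which the arm holds its last target.

## Working session

There is one attempt and no reset: what is moved stays moved. The work goes in short steps, Python scripts to look and compute and a tool call to move; the robot and the scene stay as the last step left them, time stands still between calls to the robot, and variables do not carry over. Pictures are saved under pics/ and viewed, and the job is handed in when it is done.

Besides the shell and the picture viewer there is one more tool, called after "Request:" as name(argument=value, ...), one argument or row to a line, values as JSON. drive_tool: Moves the arm, as the interface text tells. Its arguments: {"type":"object","properties":{"motion":{"type":"array","items":{"type":"object","properties":{"delta_pos":{"type":"array","items":{"type":"number"}},"rot":{"type":"array","items":{"type":"number"}},"grip":{"type":"number"}}}}},"required":["motion"]}

```bash
mkdir -p pics
python3 - <<'E'
from cell import bot, read_camera
import cv2,numpy as np
np.set_printoptions(precision=4,suppress=True)
for n in("side","top"):
    c=read_camera(n); cv2.imwrite(f"pics/{n}0.png",c["image"][:,:,::-1]); print(n,c["K"],c["T"]); np.savez(f"{n}0.npz",**c)
s=bot.get_state(); print(s)
E
```

```text
side [[411.7386   0.     273.8167]
 [  0.     411.7386 211.5912]
 [  0.       0.       1.    ]] [[ 0.988  -0.0708  0.1371  0.4338]
 [-0.1534 -0.5474  0.8227 -0.8097]
 [ 0.0167 -0.8339 -0.5517  0.6144]
 [ 0.      0.      0.      1.    ]]
top [[545.9487   0.     266.9741]
 [  0.     545.9487 203.2116]
 [  0.       0.       1.    ]] [[ 0.0232 -0.9875  0.156   0.3631]
 [-0.9996 -0.0257 -0.014  -0.0907]
 [ 0.0179 -0.1557 -0.9877  1.289 ]
 [ 0.      0.      0.      1.    ]]
{'time_s': 0.1, 'joint_positions': array([ 1.2464,  0.1244,  1.6515, -0.    ,  1.3675, -0.0826]), 'qd': array([-0.0008, -0.0013, -0.0031, -0.0015, -0.0004,  0.0003]), 'tau': array([ -0.    , -41.8881, -36.1097,   0.0776,   0.0461,  -0.    ]), 'tool_pos': array([0.1555, 0.6305, 0.2135]), 'eef_rot': array([ 0.1206,  0.9927, -0.0009, -0.0002]), 'force': array([-0.3672, -0.1759, -0.3809]), 'torque': array([ 0.029 , -0.0304, -0.0059]), 'width': 0.09541422623290566}
```

View pics/side0.png

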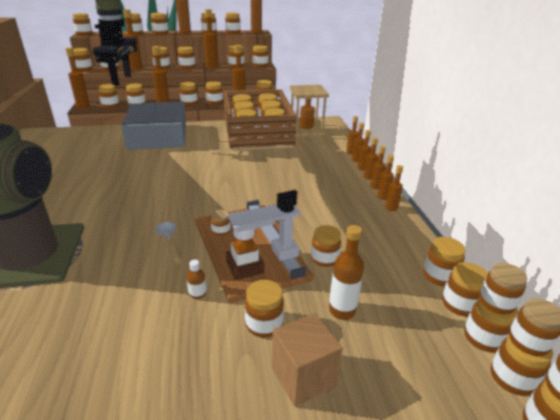

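View pics/top0.png

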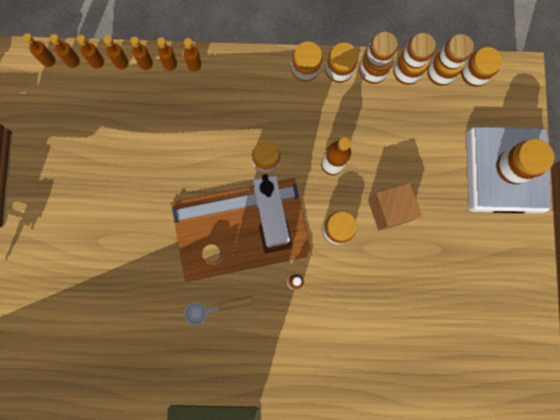

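Run:
```python
import cv2
a=cv2.imread("pics/top0.png")[140:300,160:360]; cv2.imwrite("pics/topz.png",cv2.resize(a,None,fx=3.8,fy=3.7,interpolation=cv2.INTER_CUBIC))
a=cv2.imread("pics/side0.png")[170:310,180:360]; cv2.imwrite("pics/sidez.png",cv2.resize(a,None,fx=4,fy=4,interpolation=cv2.INTER_CUBIC))
```

```text
(no output)
```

View pics/topz.png

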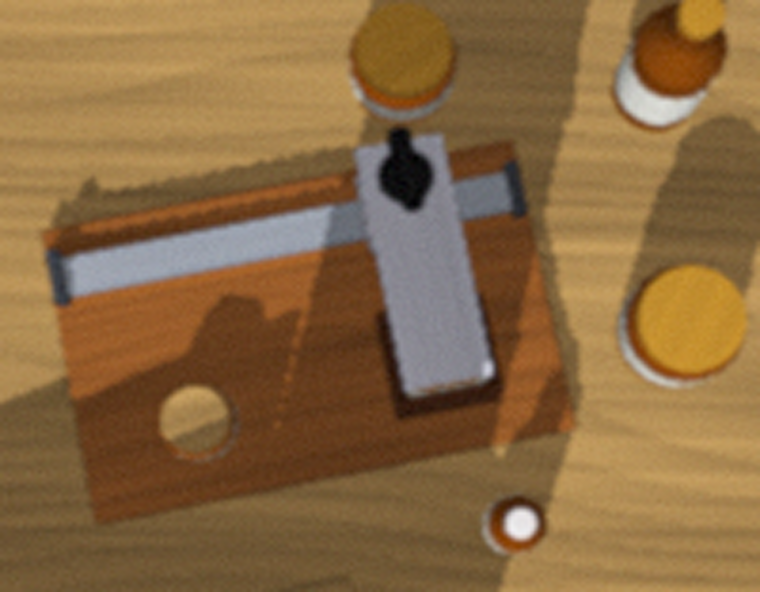

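View pics/sidez.png

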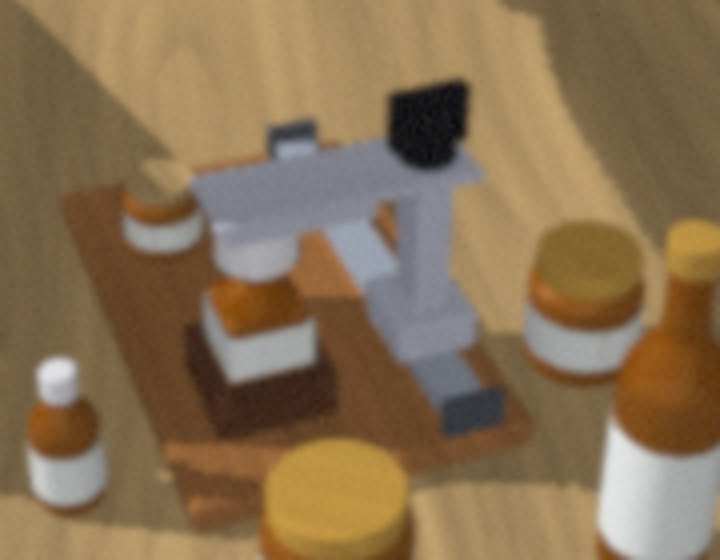

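```bash
cat > h.py <<'E'
import numpy as np,cv2
np.set_printoptions(precision=4,suppress=True)
def ray(c,uv):
    d=c["T"][:3,:3]@np.linalg.solve(c["K"],np.r_[uv,1.]); return c["T"][:3,3],d/np.linalg.norm(d)
def onz(c,uv,z):
    o,d=ray(c,uv); return o+d*(z-o[2])/d[2]
def tri(c1,p1,c2,p2):
    o1,d1=ray(c1,p1);o2,d2=ray(c2,p2)
    s=np.linalg.lstsq(np.c_[d1,-d2],o2-o1,rcond=None)[0]
    a=o1+s[0]*d1;b=o2+s[1]*d2; return (a+b)/2,np.linalg.norm(a-b)
def proj(c,X):
    q=np.linalg.inv(c["T"])@np.r_[X,1]; p=c["K"]@q[:3]; return p[:2]/p[2]
def rigid(S,W):
    S=np.array(S);W=np.array(W)[:,:2];s=S-S.mean(0);w=W-W.mean(0)
    a=np.arctan2((s[:,0]*w[:,1]-s[:,1]*w[:,0]).sum(),(s*w).sum())
    R=np.array([[np.cos(a),-np.sin(a)],[np.sin(a),np.cos(a)]]);t=W.mean(0)-R@S.mean(0)
    return a,t,W-(S@R.T+t)
E
python3 - <<'E'
from h import *
t=np.load("top0.npz");s=np.load("side0.npz")
zt=lambda u,v:np.array([160+(u+.5)/3.8-.5,140+(v+.5)/3.7-.5])
zs=lambda u,v:np.array([180+(u+.5)/4-.5,170+(v+.5)/4-.5])
C=[zt(45,232),zt(513,142),zt(577,428),zt(97,522)]
S=[(.13,.225),(.13,-.075),(-.06,-.075),(-.06,.225)]
a,tt,res=rigid(S,[onz(t,c,.018) for c in C]);print("board",a,tt);print(res)
# roof corners: (117,+25),(117,-25),(-26,-25),(-26,25)
Cr=[zt(357,152),zt(441,135),zt(494,375),zt(405,394)]
S=[(.117,.025),(.117,-.025),(-.026,-.025),(-.026,.025)]
a2,t2,res=rigid(S,[onz(t,c,.146) for c in Cr]);print("roof",a2,t2);print(res)
print("guard pos",np.array([[np.cos(a),np.sin(a)],[-np.sin(a),np.cos(a)]])@(t2-tt))
# triangulate
print("board corner TL",tri(t,C[0],s,zs(335,140)),"BL",tri(t,C[3],s,zs(62,197)), "BR",tri(t,C[2],s,zs(168,450)))
print("roof front corners",tri(t,Cr[3],s,zs(193,180)),tri(t,Cr[2],s,zs(220,235)))
print("roof back -y",tri(t,Cr[1],s,zs(484,178)))
# black masks
for n,c,r in(("top",t,(170,215,255,280)),("side",s,(185,215,270,305))):
    im=c["image"][r[0]:r[1],r[2]:r[3]].max(2); m=im<45; ys,xs=np.nonzero(m)
    print(n,m.sum(),xs.mean()+r[2],ys.mean()+r[0],xs.min()+r[2],xs.max()+r[2],ys.min()+r[0],ys.max()+r[0])
R=np.array([[np.cos(a),-np.sin(a)],[np.sin(a),np.cos(a)]])
for k,(n,c) in enumerate((("t",t),("s",s))):
  for y in(0,.012):
    print(n,y,[proj(c,np.r_[R@[.095+dx,y]+tt,z]).round(1) for dx,z in((0.022,.187),(-.022,.187),(0,.177))])
E
```

```text
board 0.22320508076870574 [ 0.4848 -0.1302]
[[-0.0015 -0.0023]
 [-0.0019  0.0015]
 [ 0.0012  0.0015]
 [ 0.0022 -0.0008]]
roof 0.2233262214570616 [ 0.4836 -0.1264]
[[-0.0006 -0.0012]
 [-0.0004  0.0007]
 [ 0.001   0.0002]
 [ 0.0001  0.0003]]
guard pos [-0.0003  0.004 ]
board corner TL (array([0.5596, 0.1156, 0.0188]), np.float64(0.0009397811333769522)) BL (array([0.3784, 0.0754, 0.0158]), np.float64(0.0006316212135889209)) BR (array([ 0.4375, -0.2114,  0.0578]), np.float64(0.007960867166921962))
roof front corners (array([ 0.4544, -0.1075,  0.1439]), np.float64(0.0029696195031023265)) (array([ 0.4654, -0.1565,  0.1436]), np.float64(0.0010016936552633136))
roof back -y (array([ 0.6036, -0.1243,  0.1437]), np.float64(0.0006807599539449706))
top 177 266.1186440677966 185.91525423728814 260 272 175 195
side 295 286.6237288135593 200.75254237288135 278 295 191 211
t 0 [array([266.7, 173.7]), array([270.9, 194.3]), array([268.7, 184.9])]
t 0.012 [array([261. , 174.8]), array([265.2, 195.4]), array([263., 186.])]
s 0 [array([297.3, 191.2]), array([277.2, 195.1]), array([287.2, 197.4])]
s 0.012 [array([294.8, 188.4]), array([275. , 192.2]), array([284.9, 194.5])]
```

```bash
cat >> h.py <<'E'
A=.2233; ORG=np.array([.4845,-.130]); RS=np.array([[np.cos(A),-np.sin(A)],[np.sin(A),np.cos(A)]])
def W(x,y): return RS@[x,y]+ORG
def plan(xyz,ang,cmd=None):
    "delta to a tool-down pose; tool y axis at world angle ang"
    from cell import bot
    from scipy.spatial.transform import Rotation as Ro
    s=bot.get_state(); p=s["tool_pos"]; R0=Ro.from_quat(s["eef_rot"])
    c,n=np.cos(ang),np.sin(ang)
    R1=Ro.from_matrix(np.array([[n,c,0],[-c,n,0],[0,0,-1]]).reshape(3,3))
    d=R0.inv().apply(np.array(xyz)-p); rv=(R0.inv()*R1).as_rotvec()
    ya=R0.as_matrix()[:,1]
    print("t",s["time_s"],"tcp",p,"yang",np.arctan2(ya[1],ya[0]),"z",R0.as_matrix()[:,2],"F",s["force"],"T",s["torque"],"w",s["width"],"q",s["joint_positions"])
    print("target",np.array(xyz),ang,"delta",d,"rot",rv)
E
python3 - <<'E'
from h import *
t=np.load("top0.npz");s=np.load("side0.npz")
print("tall top",onz(t,(343,145),.2),tri(t,(343,145),s,(353,233)))
print("jar_back",onz(t,(266,152),.075))
w=W(.095,.004);print(w)
plan(np.r_[w,.26],-1.348)
E
```

```text
tall top [ 0.6606 -0.2599  0.2   ] (array([ 0.6644, -0.2617,  0.1901]), np.float64(0.002189428915748948))
jar_back [ 0.6733 -0.103   0.075 ]
[ 0.5763 -0.1051]Traceback (most recent call last):
  File "<stdin>", line 6, in <module>
  File "h.py", line 26, in plan
    R1=Ro.from_matrix(np.array([[n,c,0],[-c,n,0],[0,0,-1]]).reshape(3,3))
  File "scipy/spatial/transform/_rotation.pyx", line 1143, in scipy.spatial.transform._rotation.Rotation.from_matrix
ValueError: Non-positive determinant (left-handed or null coordinate frame) in rotation matrix 0: [[-0.9753  0.221   0.    ]
 [-0.221  -0.9753  0.    ]
 [ 0.      0.     -1.    ]].
```

```bash
sed -i 's/\[\[n,c,0\],\[-c,n,0\],\[0,0,-1\]\]/[[-n,c,0],[c,n,0],[0,0,-1]]/' h.py
python3 - <<'E'
from h import *
w=W(.095,.004)
plan(np.r_[w,.26],-1.348)
E
```

```text
t 0.1 tcp [0.1555 0.6305 0.2135] yang 1.3290018311154126 z [-0.0006 -0.0018 -1.    ] F [-0.3672 -0.1759 -0.3809] T [ 0.029  -0.0304 -0.0059] w 0.09541422623290566 q [ 1.2464  0.1244  1.6515 -0.      1.3675 -0.0826]
target [ 0.5763 -0.1051  0.26  ] -1.348 delta [-0.5847 -0.6135 -0.0454] rot [-0.0008  0.0024  2.677 ]
```

Request:
drive_tool(
  motion=[
    {"delta_pos": [-0.02, -0.02, -0.02], "rot": [0, 0, 0.1], "grip": 0},
    {"delta_pos": [-0.05, -0.05, -0.045], "rot": [0, 0, 0.24], "grip": 0},
    {"delta_pos": [-0.08, -0.084, -0.045], "rot": [0, 0, 0.38], "grip": 0},
    {"delta_pos": [-0.11, -0.115, -0.045], "rot": [0, 0, 0.52], "grip": 0},
    {"delta_pos": [-0.14, -0.147, -0.045], "rot": [0, 0, 0.66], "grip": 0},
    {"delta_pos": [-0.17, -0.178, -0.045], "rot": [0, 0, 0.8], "grip": 0},
    {"delta_pos": [-0.2, -0.21, -0.045], "rot": [0, 0, 0.94], "grip": 0},
    {"delta_pos": [-0.23, -0.24, -0.045], "rot": [0, 0, 1.08], "grip": 0},
  ],
)

```text
time_s: 0.9
tool_pos: [0.3217, 0.3412, 0.2592]
eef_rot: [0.616, 0.788, -0.0, 0.0]
force: [0.6, 0.9, 0.0]
width: 0.095
```

Run:
```python
from h import *
w=W(.095,.004)
plan(np.r_[w,.26],-1.348)
```

```text
t 0.9 tcp [0.3217 0.3412 0.2592] yang 0.2436364300781652 z [-0.0002 -0.0004 -1.    ] F [0.6478 0.8602 0.0166] T [-0.0471  0.0968 -0.0313] w 0.09504562583624626 q [ 0.7003 -0.3147  1.9832 -0.0001  1.4734  0.4566]
target [ 0.5763 -0.1051  0.26  ] -1.348 delta [-0.4945  0.1393 -0.0007] rot [0.     0.0005 1.5916]
```

Request:
drive_tool(
  motion=[
    {"delta_pos": [-0.04, 0.011, 0], "rot": [0, 0, 0.14], "grip": 0},
    {"delta_pos": [-0.08, 0.023, 0], "rot": [0, 0, 0.28], "grip": 0},
    {"delta_pos": [-0.12, 0.034, 0], "rot": [0, 0, 0.42], "grip": 0},
    {"delta_pos": [-0.16, 0.045, 0], "rot": [0, 0, 0.56], "grip": 0},
    {"delta_pos": [-0.2, 0.056, 0], "rot": [0, 0, 0.7], "grip": 0},
    {"delta_pos": [-0.24, 0.068, 0], "rot": [0, 0, 0.84], "grip": 0},
    {"delta_pos": [-0.28, 0.079, 0], "rot": [0, 0, 0.98], "grip": 0},
    {"delta_pos": [-0.32, 0.09, 0], "rot": [0, 0, 1.12], "grip": 0},
  ],
)

```text
time_s: 1.7
tool_pos: [0.4879, 0.0533, 0.2592]
eef_rot: [0.94, 0.34, -0.0, -0.0]
force: [1.2, 0.7, -0.0]
width: 0.095
```

Run:
```python
from h import *
w=W(.095,.004)
plan(np.r_[w,.26],-1.348)
```

```text
t 1.7 tcp [0.4879 0.0533 0.2592] yang -0.8771072307424252 z [-0.0004  0.0001 -1.    ] F [ 1.2456  0.6921 -0.0459] T [-0.0819  0.1506 -0.0403] w 0.09500677374479766 q [-0.0006 -0.2613  1.9411  0.0001  1.4622  0.8765]
target [ 0.5763 -0.1051  0.26  ] -1.348 delta [-0.0333  0.1783 -0.0008] rot [-0.0003  0.0003  0.4709]
```

Request:
drive_tool(
  motion=[
    {"delta_pos": [-0.008, 0.045, 0], "rot": [0, 0, 0.12], "grip": 0},
    {"delta_pos": [-0.016, 0.09, 0], "rot": [0, 0, 0.24], "grip": 0},
    {"delta_pos": [-0.025, 0.135, 0], "rot": [0, 0, 0.36], "grip": 0},
    {"delta_pos": [-0.033, 0.178, 0], "rot": [0, 0, 0.47], "grip": 0},
    {"delta_pos": [-0.033, 0.178, 0.0], "rot": [0, 0, 0.471], "grip": 0},
    {"delta_pos": [-0.033, 0.178, 0], "rot": [0, 0, 0.471], "grip": 0},
  ],
)

```text
time_s: 2.3
tool_pos: [0.5767, -0.1029, 0.2586]
eef_rot: [0.994, 0.114, -0.001, -0.001]
force: [0.4, 0.7, 0.2]
width: 0.0952
```

Run:
```python
from h import *
from cell import read_camera
w=W(.095,.004)
plan(np.r_[w,.161],-1.348)
ims=[]
for n in("side","top"):
    c=read_camera(n); np.savez(f"{n}1.npz",**c); p=proj(c,np.r_[w,.177]).astype(int); print(n,p)
    a=c["image"][max(p[1]-50,0):p[1]+50,p[0]-50:p[0]+50,::-1]; ims.append(cv2.resize(a,(390,390),interpolation=cv2.INTER_CUBIC))
cv2.imwrite("pics/a1.png",np.hstack(ims))
```

```text
t 2.3 tcp [ 0.5767 -0.1029  0.2586] yang -1.342725865688547 z [-0.002  0.001 -1.   ] F [0.4387 0.7413 0.227 ] T [-0.0073  0.1622  0.0146] w 0.09519877702694521 q [-0.2683 -0.0395  1.7452  0.0004  1.4381  1.0743]
target [ 0.5763 -0.1051  0.161 ] -1.348 delta [-0.0007  0.0022  0.0976] rot [-0.0014  0.0018  0.0053]
side [286 196]
top [266 185]
```

View pics/a1.png

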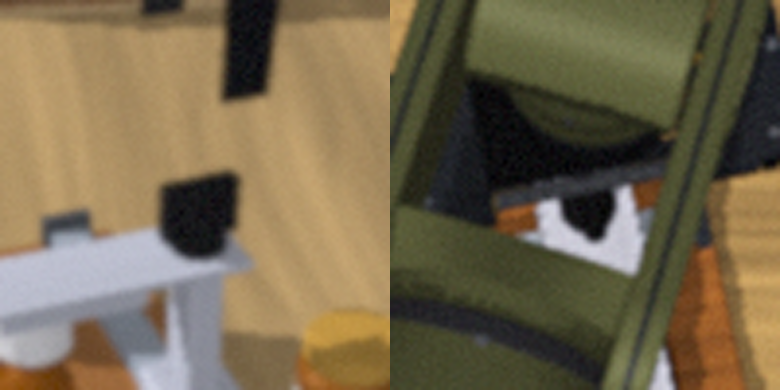

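Request:
drive_tool(
  motion=[
    {"delta_pos": [0, 0.002, 0.03], "rot": [0, 0, 0.005], "grip": 0},
    {"delta_pos": [0, 0.002, 0.06], "rot": [0, 0, 0.005], "grip": 0},
    {"delta_pos": [0, 0.002, 0.085], "rot": [0, 0, 0.005], "grip": 0},
    {"delta_pos": [0, 0.002, 0.097], "rot": [0, 0, 0.005], "grip": 100},
    {"delta_pos": [0, 0.002, 0.097], "rot": [0, 0, 0.005], "grip": 180},
    {"delta_pos": [0, 0.002, 0.097], "rot": [0, 0, 0.005], "grip": 255},
    {"delta_pos": [0, 0.002, 0.097], "rot": [0, 0, 0.005], "grip": 255},
    {"delta_pos": [0, 0.002, 0.097], "rot": [0, 0, 0.005], "grip": 255},
  ],
)

```text
time_s: 3.2
tool_pos: [0.5784, -0.1045, 0.1646]
eef_rot: [0.994, 0.112, 0.001, 0.001]
force: [0.8, 0.1, 0.3]
width: 0.0604
```

Run:
```python
from h import *
from cell import read_camera
w=W(.095,.004)
plan(np.r_[w,.161],-1.348+1.25)
ims=[]
for n in("side","top"):
    c=read_camera(n); p=proj(c,np.r_[w,.177]).astype(int)
    a=c["image"][max(p[1]-50,0):p[1]+50,p[0]-50:p[0]+50,::-1]; ims.append(cv2.resize(a,(390,390),interpolation=cv2.INTER_CUBIC))
cv2.imwrite("pics/a2.png",np.hstack(ims))
```

```text
t 3.2 tcp [ 0.5784 -0.1045  0.1646] yang -1.3468221793934072 z [ 0.003  -0.0008 -1.    ] F [0.8216 0.0884 0.2908] T [-0.1111  0.1786  0.0053] w 0.0603529184966205 q [-0.2701  0.0224  1.8433 -0.      1.2728  1.0768]
target [ 0.5763 -0.1051  0.161 ] -0.09800000000000009 delta [-0.0023  0.      0.0036] rot [ 0.003  -0.0014 -1.2488]
```

View pics/a2.png

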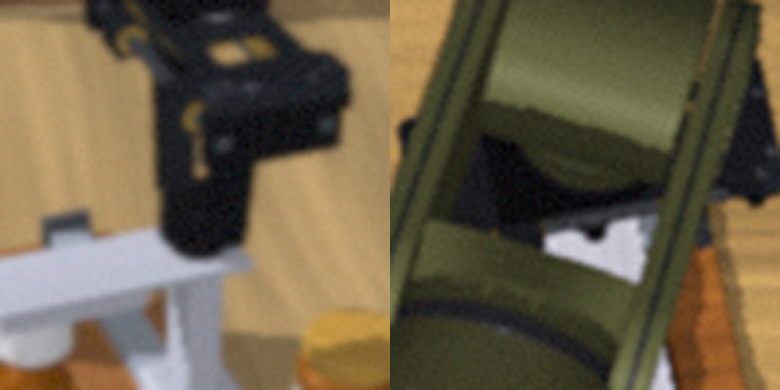

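Still closing (width 60 mm); let it close, with no motion.

Request:
drive_tool(
  motion=[
    {"delta_pos": [0, 0, 0], "rot": [0, 0, 0], "grip": 255},
    {"delta_pos": [0, 0, 0], "rot": [0, 0, 0], "grip": 255},
    {"delta_pos": [0, 0, 0], "rot": [0, 0, 0], "grip": 255},
    {"delta_pos": [0, 0, 0], "rot": [0, 0, 0], "grip": 255},
    {"delta_pos": [0, 0, 0], "rot": [0, 0, 0], "grip": 255},
    {"delta_pos": [0, 0, 0], "rot": [0, 0, 0], "grip": 255},
  ],
)

```text
time_s: 3.9
tool_pos: [0.5774, -0.1044, 0.1626]
eef_rot: [0.994, 0.112, -0.0, 0.0]
force: [0.1, -0.2, 0.5]
width: 0.0118
```

Run:
```python
from h import *
plan(np.r_[W(.095,.004),.161],-1.348+1.25)
```

```text
t 3.9 tcp [ 0.5774 -0.1044  0.1626] yang -1.3467343789319854 z [-0.0001 -0.0003 -1.    ] F [ 0.1216 -0.1907  0.4601] T [-0.1195  0.1218  0.0962] w 0.011800449166353479 q [-0.2703  0.0238  1.8452 -0.0003  1.2725  1.0765]
target [ 0.5763 -0.1051  0.161 ] -0.09800000000000009 delta [-0.0013  0.0003  0.0016] rot [ 0.0001  0.0003 -1.2487]
```

Request:
drive_tool(
  motion=[
    {"delta_pos": [0, 0, 0], "rot": [0, 0, -0.1], "grip": 255},
    {"delta_pos": [0, 0, 0], "rot": [0, 0, -0.2], "grip": 255},
    {"delta_pos": [0, 0, 0], "rot": [0, 0, -0.3], "grip": 255},
    {"delta_pos": [0, 0, 0], "rot": [0, 0, -0.4], "grip": 255},
    {"delta_pos": [0, 0, 0], "rot": [0, 0, -0.5], "grip": 255},
    {"delta_pos": [0, 0, 0], "rot": [0, 0, -0.6], "grip": 255},
  ],
)

```text
time_s: 4.5
tool_pos: [0.5776, -0.1048, 0.1626]
eef_rot: [0.916, 0.402, 0.0, 0.0]
force: [0.8, -2.4, -1.5]
width: 0.0117
```

Run:
```python
from h import *
plan(np.r_[W(.095,.004),.161],-1.348+1.25)
```

```text
t 4.5 tcp [ 0.5776 -0.1048  0.1626] yang -0.7434056867624415 z [ 0.0004 -0.0008 -1.    ] F [ 0.837  -2.3561 -1.5316] T [-0.4384 -0.0077 -0.1007] w 0.011711402330156164 q [-0.2705  0.0239  1.8451 -0.0007  1.2719  0.4731]
target [ 0.5763 -0.1051  0.161 ] -0.09800000000000009 delta [-0.0011 -0.0008  0.0016] rot [ 0.0007  0.0005 -0.6454]
```

Request:
drive_tool(
  motion=[
    {"delta_pos": [0, 0, 0], "rot": [0, 0, -0.1], "grip": 255},
    {"delta_pos": [0, 0, 0], "rot": [0, 0, -0.2], "grip": 255},
    {"delta_pos": [0, 0, 0], "rot": [0, 0, -0.3], "grip": 255},
    {"delta_pos": [0, 0, 0], "rot": [0, 0, -0.4], "grip": 255},
    {"delta_pos": [0, 0, 0], "rot": [0, 0, -0.5], "grip": 255},
    {"delta_pos": [0, 0, 0], "rot": [0, 0, -0.6], "grip": 255},
    {"delta_pos": [0, 0, 0], "rot": [0, 0, -0.66], "grip": 255},
    {"delta_pos": [0, 0, 0], "rot": [0, 0, -0.66], "grip": 255},
  ],
)

```text
time_s: 5.3
tool_pos: [0.5779, -0.1048, 0.1626]
eef_rot: [0.737, 0.676, 0.0, 0.001]
force: [2.6, -1.6, -2.3]
width: 0.0117
```

Run:
```python
from h import *
from cell import read_camera
w=W(.095,.004)
from cell import bot
p=bot.get_state()["tool_pos"]
d=RS@[0,.136]
plan(p+np.r_[d,0],-.09)
ims=[]
for n in("side","top"):
    c=read_camera(n); q=proj(c,np.r_[w,.177]).astype(int)
    a=c["image"][max(q[1]-50,0):q[1]+50,q[0]-50:q[0]+50,::-1]; ims.append(cv2.resize(a,(390,390),interpolation=cv2.INTER_CUBIC))
cv2.imwrite("pics/a3.png",np.hstack(ims))
```

```text
t 5.3 tcp [ 0.5779 -0.1048  0.1626] yang -0.0871276091751214 z [ 0.0013 -0.0008 -1.    ] F [ 2.5817 -1.5529 -2.3216] T [-0.3045 -0.3809  0.1035] w 0.011674603336143981 q [-0.2705  0.0241  1.845  -0.0005  1.2711 -0.1832]
target [0.5478 0.0279 0.1626] -0.09 delta [ 0.1295 -0.0415 -0.0001] rot [0.0013 0.0007 0.0029]
```

View pics/a3.png

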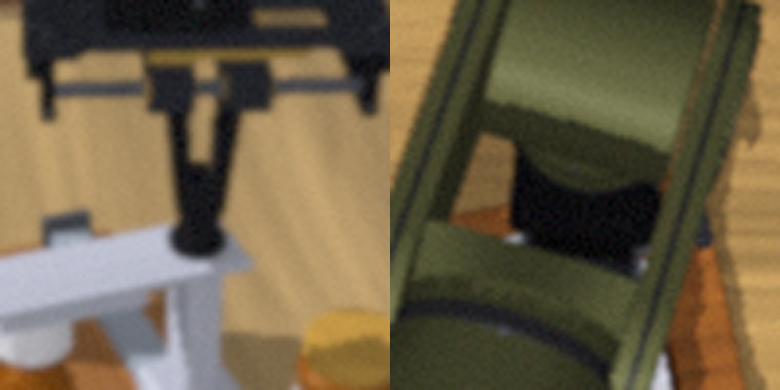

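Request:
drive_tool(
  motion=[
    {"delta_pos": [0.01, -0.0032, 0], "rot": [0, 0, 0], "grip": 255},
    {"delta_pos": [0.026, -0.0083, 0], "rot": [0, 0, 0], "grip": 255},
    {"delta_pos": [0.044, -0.0141, 0], "rot": [0, 0, 0], "grip": 255},
    {"delta_pos": [0.062, -0.0199, 0], "rot": [0, 0, 0], "grip": 255},
    {"delta_pos": [0.08, -0.0256, 0], "rot": [0, 0, 0], "grip": 255},
    {"delta_pos": [0.098, -0.0314, 0], "rot": [0, 0, 0], "grip": 255},
    {"delta_pos": [0.116, -0.0372, 0], "rot": [0, 0, 0], "grip": 255},
    {"delta_pos": [0.13, -0.0416, 0], "rot": [0, 0, 0], "grip": 255},
  ],
)

```text
time_s: 6.2
tool_pos: [0.5467, 0.0307, 0.1626]
eef_rot: [0.737, 0.676, 0.0, 0.0]
force: [3.9, -1.5, -3.2]
width: 0.012
```

Request:
drive_tool(
  motion=[
    {"delta_pos": [0, 0, 0], "rot": [0, 0, 0], "grip": 255},
    {"delta_pos": [0, 0, 0], "rot": [0, 0, 0], "grip": 255},
  ],
)

```text
time_s: 6.4
tool_pos: [0.5468, 0.03, 0.1626]
eef_rot: [0.737, 0.676, 0.0, -0.001]
force: [2.8, 2.7, -1.0]
width: 0.0118
```

Run:
```python
from h import *
from cell import read_camera
plan(np.r_[W(.095,.140),.161],-.09)
for n in("side","top"):
    c=read_camera(n); np.savez(f"{n}4.npz",**c)
    cv2.imwrite(f"pics/{n}4.png",c["image"][:,:,::-1])
s=np.load("side4.npz")["image"][150:320,170:370,::-1];t=np.load("top4.npz")["image"][130:300,150:350,::-1]
cv2.imwrite("pics/a4.png",np.hstack([cv2.resize(a,(400,340),interpolation=cv2.INTER_CUBIC) for a in(s,t)]))
```

```text
t 6.4 tcp [0.5468 0.03   0.1626] yang -0.08609173693296246 z [-0.0007  0.0015 -1.    ] F [ 2.8141  2.6937 -1.019 ] T [ 0.3389 -0.3057 -0.0335] w 0.011779488463254347 q [-0.0439 -0.0633  1.931   0.0015  1.2747  0.0417]
target [0.5461 0.0276 0.161 ] -0.09 delta [-0.0025 -0.0005  0.0016] rot [-0.0009 -0.0014  0.0039]
```

View pics/a4.png

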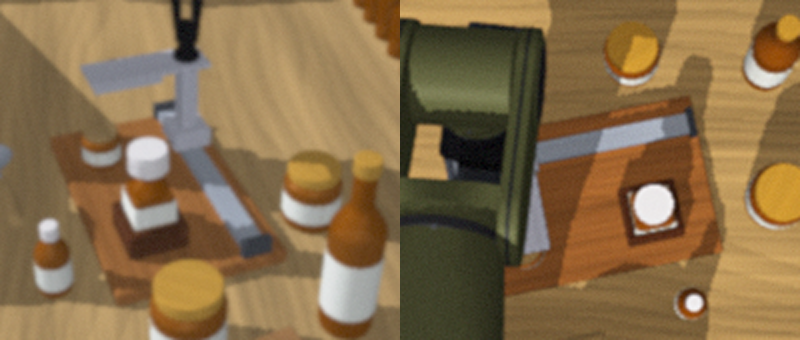

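Request:
drive_tool(
  motion=[
    {"delta_pos": [0, 0, 0], "rot": [0, 0, 0], "grip": 0},
    {"delta_pos": [0, 0, 0], "rot": [0, 0, 0], "grip": 0},
    {"delta_pos": [0, 0, 0], "rot": [0, 0, 0], "grip": 0},
    {"delta_pos": [0, 0, -0.01], "rot": [0, 0, 0], "grip": 0},
    {"delta_pos": [0, 0, -0.03], "rot": [0, 0, 0], "grip": 0},
    {"delta_pos": [0, 0, -0.05], "rot": [0, 0, 0], "grip": 0},
    {"delta_pos": [0, 0, -0.06], "rot": [0, 0, 0], "grip": 0},
  ],
)

```text
time_s: 7.2
tool_pos: [0.5483, 0.0285, 0.2257]
eef_rot: [0.737, 0.676, 0.001, 0.001]
force: [0.9, 0.1, 0.7]
width: 0.0623
```

Run:
```python
from h import *
t=np.load("top4.npz");s=np.load("side4.npz")
def blob(c,r):
    im=c["image"][r[0]:r[1],r[2]:r[3]].astype(int)
    m=((im.min(2)>150)&(im.max(2)-im.min(2)<40)).astype(np.uint8)
    n,l,st,ce=cv2.connectedComponentsWithStats(m)
    for i in range(1,n):
        if st[i,4]>40: print(st[i]+[r[2],r[0],0,0,0],ce[i]+[r[2],r[0]])
print("top");blob(t,(210,260,255,300));print("side");blob(s,(210,290,220,270))
X=np.r_[W(0,0)]
print(proj(t,np.r_[X,.133]),proj(s,np.r_[X,.133]),[proj(t,np.r_[W(*d),.133]) for d in((.0205,0),(-.0205,0),(0,.0205),(0,-.0205))])
print([proj(s,np.r_[X+d,.133]) for d in((-.0205,0),(.0205,0),(0,.0205))],proj(s,np.r_[X,.108]))
```

```text
top
[267 222  20  20 312] [276.4391 231.7468]
side
[233 218  21  22 361] [243.0665 228.2438]
[231 245  26  20 224] [242.6562 256.6071]
[277.0515 231.9359] [243.0228 224.3311] [array([275.115 , 222.5491]), array([278.9983, 241.3722]), array([267.6079, 233.8278]), array([286.4791, 230.0472])]
[array([232.858 , 225.0957]), array([253.1192, 223.5717]), array([242.1092, 218.6332])] [243.3213 234.2745]
```

Run:
```python
from h import *
t=np.load("top4.npz");s=np.load("side4.npz")
c=(276.44,231.75)
x=onz(t,c,.133);print("cap",x,"tri",tri(t,c,s,(243.05,223.4)), "nominal",W(0,0))
plan([x[0],x[1],.222],-.086)
```

```text
cap [ 0.4849 -0.1287  0.133 ] tri (array([ 0.4847, -0.1286,  0.1343]), np.float64(1.1287986366239441e-05)) nominal [ 0.4845 -0.13  ]
t 7.2 tcp [0.5483 0.0285 0.2257] yang -0.08725114666488284 z [ 0.0037 -0.0003 -1.    ] F [0.9344 0.1491 0.6789] T [-0.1162  0.1054  0.0179] w 0.062260704227511746 q [-0.0457 -0.1092  1.866  -0.0002  1.3811  0.0416]
target [ 0.4849 -0.1287  0.222 ] -0.086 delta [-0.1622 -0.0495  0.0035] rot [ 0.0037  0.     -0.0013]
```

Request:
drive_tool(
  motion=[
    {"delta_pos": [-0.025, -0.0076, 0], "rot": [0, 0, 0], "grip": 0},
    {"delta_pos": [-0.055, -0.0168, 0], "rot": [0, 0, 0], "grip": 0},
    {"delta_pos": [-0.085, -0.026, 0], "rot": [0, 0, 0], "grip": 0},
    {"delta_pos": [-0.115, -0.0351, 0], "rot": [0, 0, 0], "grip": 0},
    {"delta_pos": [-0.145, -0.0443, 0], "rot": [0, 0, 0], "grip": 0},
    {"delta_pos": [-0.162, -0.0495, 0], "rot": [0, 0, 0], "grip": 0},
    {"delta_pos": [-0.162, -0.0495, 0], "rot": [0, 0, 0], "grip": 0},
    {"delta_pos": [-0.162, -0.0495, 0], "rot": [0, 0, 0], "grip": 0},
  ],
)

```text
time_s: 8.0
tool_pos: [0.4839, -0.1284, 0.2229]
eef_rot: [0.738, 0.675, 0.0, -0.0]
force: [0.8, 0.3, 0.9]
width: 0.0951
```

Run:
```python
from h import *
from cell import read_camera
plan([.4848,-.129,.111],-.086)
s=read_camera("side");t=read_camera("top");np.savez("top5.npz",**t)
cv2.imwrite("pics/a5.png",np.hstack([cv2.resize(a,(400,340),interpolation=cv2.INTER_CUBIC) for a in(s["image"][150:320,170:370,::-1],t["image"][130:300,150:350,::-1])]))
```

```text
t 8.0 tcp [ 0.4839 -0.1284  0.2229] yang -0.08799861772785929 z [ 0.0003  0.0003 -1.    ] F [0.7815 0.3139 0.8866] T [-0.044   0.0983 -0.0001] w 0.0950626498522063 q [-0.3668 -0.2191  1.967   0.0004  1.3935 -0.2789]
target [ 0.4848 -0.129   0.111 ] -0.086 delta [-0.0006  0.0009  0.1119] rot [ 0.0002 -0.0003 -0.002 ]
```

View pics/a5.png

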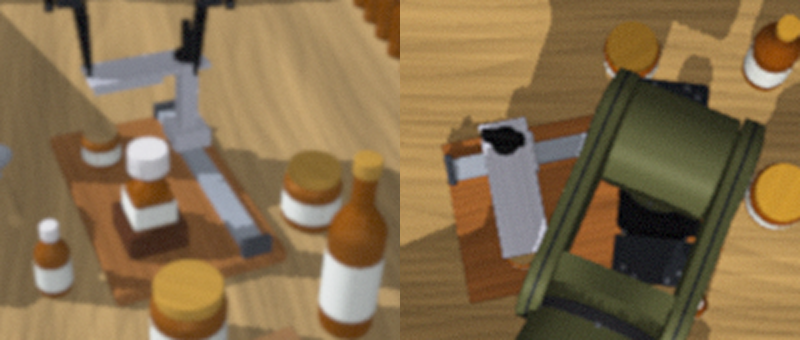

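Request:
drive_tool(
  motion=[
    {"delta_pos": [-0.0005, 0.001, 0.035], "rot": [0, 0, 0], "grip": 0},
    {"delta_pos": [-0.0005, 0.001, 0.075], "rot": [0, 0, 0], "grip": 0},
    {"delta_pos": [-0.0005, 0.001, 0.1], "rot": [0, 0, 0], "grip": 0},
    {"delta_pos": [-0.0005, 0.001, 0.112], "rot": [0, 0, 0], "grip": 0},
    {"delta_pos": [-0.0005, 0.001, 0.112], "rot": [0, 0, 0], "grip": 0},
    {"delta_pos": [-0.0005, 0.001, 0.112], "rot": [0, 0, 0], "grip": 0},
  ],
)

```text
time_s: 8.7
tool_pos: [0.4859, -0.1288, 0.1119]
eef_rot: [0.737, 0.676, 0.0, 0.001]
force: [0.8, 0.5, 0.3]
width: 0.0951
```

Run:
```python
from h import *
from cell import read_camera
plan([.4848,-.129,.111],-.086)
t=np.load("top5.npz")
a,o,r=rigid([(.117,.025),(.117,-.025),(-.026,-.025),(-.026,.025)],[onz(t,c,.146) for c in((190,192.5),(212.5,189),(222.5,254),(201.5,258.5))])
print("guard",RS.T@(o-ORG),a)
s=read_camera("side");t=read_camera("top")
cv2.imwrite("pics/a6.png",np.hstack([cv2.resize(a,(400,340),interpolation=cv2.INTER_CUBIC) for a in(s["image"][180:265,195:295,::-1],t["image"][130:300,150:350,::-1])]))
```

```text
t 8.7 tcp [ 0.4859 -0.1288  0.1119] yang -0.08627217800213946 z [ 0.0016 -0.0006 -1.    ] F [0.8017 0.4502 0.2566] T [-0.146   0.0638 -0.0264] w 0.09505061058344244 q [-0.366  -0.1188  2.0724  0.0001  1.1863 -0.2798]
target [ 0.4848 -0.129   0.111 ] -0.086 delta [-0.0003 -0.001   0.0009] rot [ 0.0017  0.0004 -0.0003]
guard [0.0006 0.1434] 0.2021161869051026
```

View pics/a6.png

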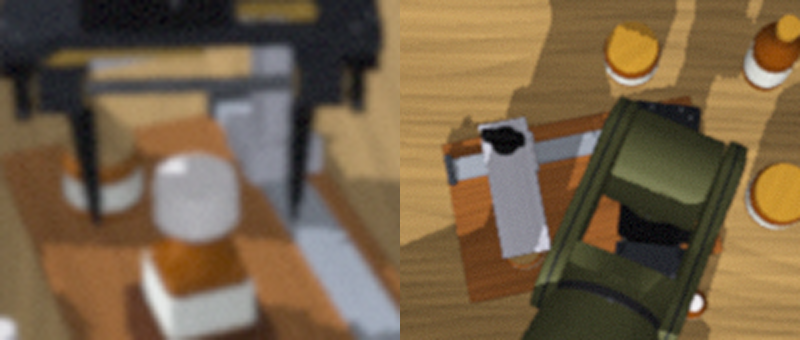

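Request:
drive_tool(
  motion=[
    {"delta_pos": [0, 0, 0], "rot": [0, 0, 0], "grip": 255},
    {"delta_pos": [0, 0, 0], "rot": [0, 0, 0], "grip": 255},
    {"delta_pos": [0, 0, 0], "rot": [0, 0, 0], "grip": 255},
    {"delta_pos": [0, 0, 0], "rot": [0, 0, 0], "grip": 255},
    {"delta_pos": [0, 0, 0], "rot": [0, 0, 0], "grip": 255},
    {"delta_pos": [0, 0, 0], "rot": [0, 0, 0], "grip": 255},
    {"delta_pos": [0, 0, 0], "rot": [0, 0, 0], "grip": 255},
    {"delta_pos": [0, 0, 0], "rot": [0, 0, 0], "grip": 255},
  ],
)

```text
time_s: 9.6
tool_pos: [0.4854, -0.129, 0.1107]
eef_rot: [0.737, 0.676, 0.0, 0.001]
force: [3.2, 0.0, -1.5]
width: 0.0406
```

Run:
```python
from h import *
plan([.4848,-.129,.111],-.086)
```

```text
t 9.6 tcp [ 0.4854 -0.129   0.1107] yang -0.08711675758978885 z [ 0.0015 -0.0002 -1.    ] F [ 3.2446  0.0268 -1.521 ] T [-0.1682 -0.3671  0.002 ] w 0.040578621837192526 q [-0.3668 -0.1182  2.0741  0.0003  1.1842 -0.2798]
target [ 0.4848 -0.129   0.111 ] -0.086 delta [-0.0001 -0.0006 -0.0003] rot [ 0.0015  0.0001 -0.0011]
```

Gripped (40.6 mm). Press about 6 mm.

Request:
drive_tool(
  motion=[
    {"delta_pos": [0, 0, 0.002], "rot": [0, 0, 0], "grip": 255},
    {"delta_pos": [0, 0, 0.004], "rot": [0, 0, 0], "grip": 255},
    {"delta_pos": [0, 0, 0.006], "rot": [0, 0, 0], "grip": 255},
    {"delta_pos": [0, 0, 0.0065], "rot": [0, 0, 0], "grip": 255},
    {"delta_pos": [0, 0, 0.0065], "rot": [0, 0, 0], "grip": 255},
    {"delta_pos": [0, 0, 0.0065], "rot": [0, 0, 0], "grip": 255},
  ],
)

```text
time_s: 10.2
tool_pos: [0.4854, -0.129, 0.1058]
eef_rot: [0.737, 0.676, 0.0, 0.0]
force: [-3.2, 1.3, 8.7]
width: 0.0409
```

Run:
```python
from h import *
from cell import read_camera
plan([.4848,-.129,.105],-.086)
s=read_camera("side");np.savez("side7.npz",**s)
cv2.imwrite("pics/a7.png",cv2.resize(s["image"][180:265,195:295,::-1],(600,510),interpolation=cv2.INTER_CUBIC))
```

```text
t 10.2 tcp [ 0.4854 -0.129   0.1058] yang -0.08697229500892023 z [ 0.0009 -0.0002 -1.    ] F [-3.1528  1.3351  8.7231] T [ 0.1751  0.4151 -0.0247] w 0.04087405735826079 q [-0.3667 -0.112   2.0774  0.0002  1.1753 -0.2798]
target [ 0.4848 -0.129   0.105 ] -0.086 delta [-0.0001 -0.0006  0.0008] rot [ 0.001   0.0001 -0.001 ]
```

View pics/a7.png

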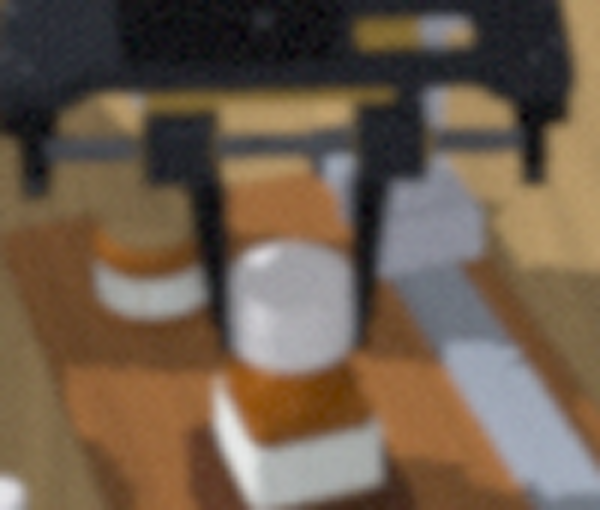

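Request:
drive_tool(
  motion=[
    {"delta_pos": [0, 0, 0.0008], "rot": [0, 0, 0], "grip": 255},
    {"delta_pos": [0, 0, 0.0008], "rot": [0, 0, 0], "grip": 255},
    {"delta_pos": [0, 0, 0.0008], "rot": [0, 0, 0], "grip": 255},
  ],
)

```text
time_s: 10.55
tool_pos: [0.4854, -0.129, 0.1051]
eef_rot: [0.737, 0.676, 0.0, 0.0]
force: [-2.1, 1.9, 9.1]
width: 0.0407
```

Run:
```python
from h import *
plan([.4848,-.129,.105],-.086)
```

```text
t 10.55 tcp [ 0.4854 -0.129   0.1051] yang -0.08691995830742762 z [ 0.0009 -0.0002 -1.    ] F [-2.0663  1.8656  9.091 ] T [ 0.2001  0.4189 -0.039 ] w 0.040704477240796094 q [-0.3667 -0.1112  2.0778  0.0001  1.174  -0.2798]
target [ 0.4848 -0.129   0.105 ] -0.086 delta [-0.0001 -0.0006  0.0001] rot [ 0.0009  0.0001 -0.0009]
```

Request:
drive_tool(
  motion=[
    {"delta_pos": [0, 0, 0.0003], "rot": [0, 0, -0.08], "grip": 255},
    {"delta_pos": [0, 0, 0.0003], "rot": [0, 0, -0.16], "grip": 255},
    {"delta_pos": [0, 0, 0.0003], "rot": [0, 0, -0.24], "grip": 255},
    {"delta_pos": [0, 0, 0.0003], "rot": [0, 0, -0.32], "grip": 255},
    {"delta_pos": [0, 0, 0.0003], "rot": [0, 0, -0.4], "grip": 255},
    {"delta_pos": [0, 0, 0.0003], "rot": [0, 0, -0.48], "grip": 255},
    {"delta_pos": [0, 0, 0.0003], "rot": [0, 0, -0.56], "grip": 255},
    {"delta_pos": [0, 0, 0.0003], "rot": [0, 0, -0.64], "grip": 255},
  ],
)

```text
time_s: 11.35
tool_pos: [0.4866, -0.1296, 0.1055]
eef_rot: [0.486, 0.874, 0.0, 0.002]
force: [-0.6, 0.1, 9.9]
width: 0.0409
```

Run:
```python
from h import *
from cell import read_camera
plan([.4848,-.129,.105],-.086)
s=read_camera("side");np.savez("side8.npz",**s)
cv2.imwrite("pics/a8.png",cv2.resize(s["image"][180:265,195:295,::-1],(600,510),interpolation=cv2.INTER_CUBIC))
```

```text
t 11.35 tcp [ 0.4866 -0.1296  0.1055] yang 0.5563032865994703 z [ 0.0038 -0.0017 -1.    ] F [-0.6373  0.0699  9.9482] T [-0.0927  0.0325 -0.0361] w 0.040903550668105394 q [-0.3669 -0.111   2.0768 -0.0002  1.1715 -0.9231]
target [ 0.4848 -0.129   0.105 ] -0.086 delta [ 0.0015 -0.0012  0.0005] rot [0.0034 0.0026 0.6423]
```

View pics/a8.png

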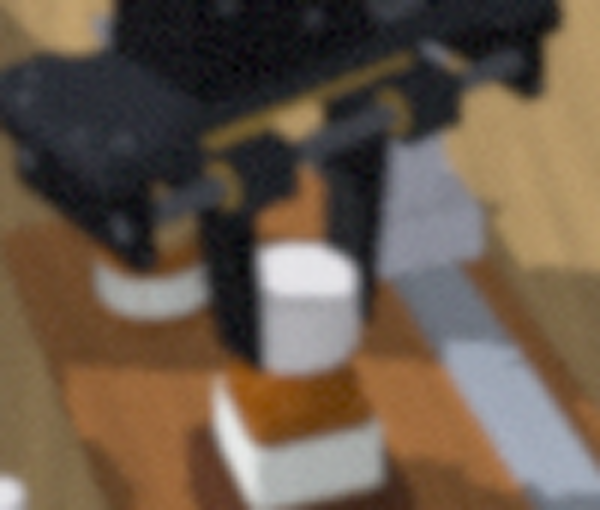

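Request:
drive_tool(
  motion=[
    {"delta_pos": [0, 0, 0.0003], "rot": [0, 0, -0.08], "grip": 255},
    {"delta_pos": [0, 0, 0.0003], "rot": [0, 0, -0.16], "grip": 255},
    {"delta_pos": [0, 0, 0.0003], "rot": [0, 0, -0.24], "grip": 255},
    {"delta_pos": [0, 0, 0.0003], "rot": [0, 0, -0.32], "grip": 255},
    {"delta_pos": [0, 0, 0.0003], "rot": [0, 0, -0.4], "grip": 255},
    {"delta_pos": [0, 0, 0.0003], "rot": [0, 0, -0.48], "grip": 255},
    {"delta_pos": [0, 0, 0.0003], "rot": [0, 0, -0.56], "grip": 255},
    {"delta_pos": [0, 0, 0.0003], "rot": [0, 0, -0.64], "grip": 255},
  ],
)

```text
time_s: 12.2
tool_pos: [0.4867, -0.1296, 0.1053]
eef_rot: [0.186, 0.983, -0.0, 0.002]
force: [-0.0, -0.5, 8.8]
width: 0.0407
```

Run:
```python
from h import *
from cell import read_camera
plan([.4848,-.129,.105],-.086)
s=read_camera("side")
cv2.imwrite("pics/a9.png",cv2.resize(s["image"][180:265,195:295,::-1],(600,510),interpolation=cv2.INTER_CUBIC))
```

```text
t 12.2 tcp [ 0.4867 -0.1296  0.1053] yang 1.1962885578340194 z [ 0.0041 -0.0018 -1.    ] F [-0.01   -0.4538  8.8264] T [ 0.0432  0.0273 -0.0576] w 0.04071206258092355 q [-0.3669 -0.1107  2.0769 -0.0002  1.1708 -1.5631]
target [ 0.4848 -0.129   0.105 ] -0.086 delta [ 0.002  -0.0001  0.0003] rot [0.0027 0.0039 1.2823]
```

View pics/a9.png

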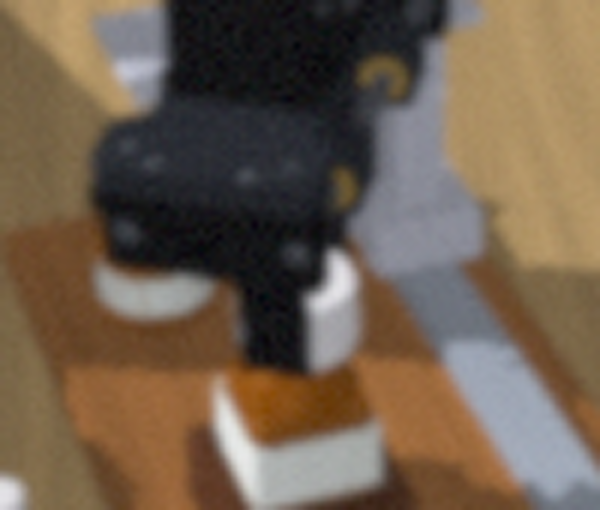

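Request:
drive_tool(
  motion=[
    {"delta_pos": [0, 0, 0], "rot": [0, 0, -0.07], "grip": 255},
    {"delta_pos": [0, 0, 0], "rot": [0, 0, -0.14], "grip": 255},
    {"delta_pos": [0, 0, 0], "rot": [0, 0, -0.14], "grip": 255},
    {"delta_pos": [0, 0, -0.003], "rot": [0, 0, -0.14], "grip": 255},
    {"delta_pos": [0, 0, -0.006], "rot": [0, 0, -0.14], "grip": 255},
    {"delta_pos": [0, 0, -0.009], "rot": [0, 0, -0.14], "grip": 255},
    {"delta_pos": [0, 0, -0.012], "rot": [0, 0, -0.14], "grip": 255},
  ],
)

```text
time_s: 12.95
tool_pos: [0.4849, -0.1289, 0.1143]
eef_rot: [0.119, 0.993, -0.0, 0.0]
force: [3.7, -0.6, -2.3]
width: 0.0406
```

Run:
```python
from h import *
from cell import read_camera
plan([.4848,-.129,.105],1.336)
s=read_camera("side")
cv2.imwrite("pics/a10.png",cv2.resize(s["image"][180:265,195:295,::-1],(600,510),interpolation=cv2.INTER_CUBIC))
```

```text
t 12.95 tcp [ 0.4849 -0.1289  0.1143] yang 1.3329604318951107 z [ 0.0004 -0.0001 -1.    ] F [ 3.7076 -0.645  -2.2613] T [-0.1902 -0.6086  0.0024] w 0.04057422055240659 q [-0.3669 -0.1228  2.0716  0.      1.1923 -1.6998]
target [ 0.4848 -0.129   0.105 ] 1.336 delta [ 0.0001 -0.0001  0.0093] rot [-0.      0.0005 -0.003 ]
```

View pics/a10.png

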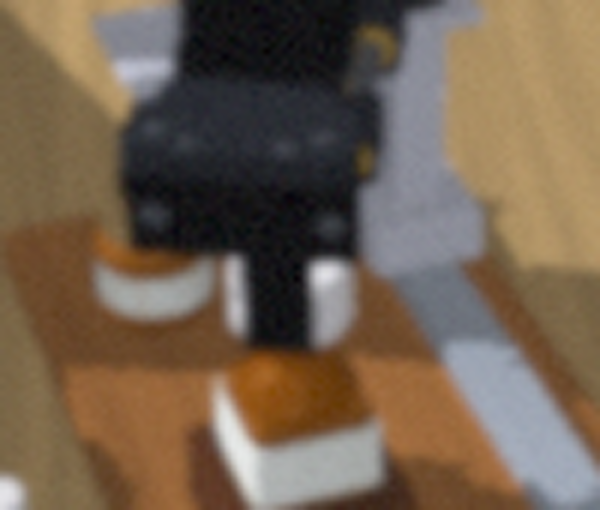

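Request:
drive_tool(
  motion=[
    {"delta_pos": [0, 0, -0.005], "rot": [0, 0, 0], "grip": 255},
    {"delta_pos": [0, 0, -0.012], "rot": [0, 0, 0], "grip": 255},
    {"delta_pos": [0, 0, -0.022], "rot": [0, 0, 0], "grip": 255},
    {"delta_pos": [0, 0, -0.032], "rot": [0, 0, 0], "grip": 255},
    {"delta_pos": [0, 0, -0.042], "rot": [0, 0, 0], "grip": 255},
    {"delta_pos": [0, 0, -0.052], "rot": [0, 0, 0], "grip": 255},
    {"delta_pos": [0, 0, -0.06], "rot": [0, 0, 0], "grip": 255},
    {"delta_pos": [0, 0, -0.06], "rot": [0, 0, 0], "grip": 255},
  ],
)

```text
time_s: 13.8
tool_pos: [0.4857, -0.1292, 0.1766]
eef_rot: [0.119, 0.993, -0.0, 0.001]
force: [0.1, 0.4, 1.3]
width: 0.0409
```

Request:
drive_tool(
  motion=[
    {"delta_pos": [0, 0, 0], "rot": [0, 0, 0], "grip": 255},
    {"delta_pos": [0, 0, 0], "rot": [0, 0, 0], "grip": 255},
    {"delta_pos": [0, 0, 0], "rot": [0, 0, 0], "grip": 255},
    {"delta_pos": [0, 0, 0], "rot": [0, 0, 0], "grip": 255},
  ],
)

```text
time_s: 14.2
tool_pos: [0.4846, -0.1288, 0.1742]
eef_rot: [0.119, 0.993, 0.0, -0.0]
force: [0.1, 0.1, -0.3]
width: 0.0408
```

Run:
```python
from h import *
from cell import read_camera,bot
plan([.4848,-.129,.175],1.336)
print(bot.get_state()["qd"])
s=read_camera("side");t=read_camera("top");np.savez("s11.npz",**s);np.savez("t11.npz",**t)
cv2.imwrite("pics/a11.png",np.hstack([cv2.resize(a,(400,340),interpolation=cv2.INTER_CUBIC) for a in(s["image"][150:320,170:370,::-1],t["image"][130:300,150:350,::-1])]))
print([proj(s,[.485,-.129,z]) for z in(.172,.197,.122)])
```

```text
t 14.2 tcp [ 0.4846 -0.1288  0.1742] yang 1.3330004776884263 z [-0.0009  0.0004 -1.    ] F [ 0.0917  0.0839 -0.3023] T [-0.0948  0.025  -0.0066] w 0.04081696225721223 q [-0.3668 -0.1815  2.0178  0.      1.3063 -1.6998]
target [ 0.4848 -0.129   0.175 ] 1.336 delta [-0.0003 -0.0002 -0.0008] rot [ 0.0001 -0.001  -0.003 ]
[ 0.0008  0.0001 -0.0025  0.0002 -0.0007  0.0006]
[array([242.7442, 207.8514]), array([242.4229, 197.0217]), array([243.3552, 228.4422])]
```

View pics/a11.png

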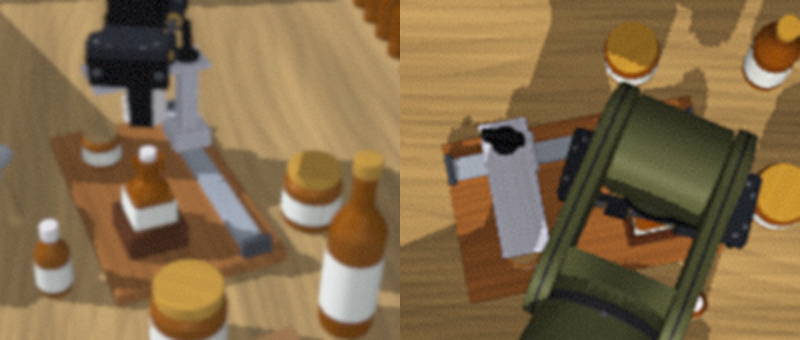

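```bash
python3 -c "
from cell import bot
print(bot.hand_in())"
```

```text
the job is handed in; nothing more can be done
None
```

The job is handed in at about 14 s. The cap is off the bottle and held level, with its underside about 5 cm above the mouth.

- **Knob and guard:** I gripped the wing knob and turned it about 1.26 rad counterclockwise. I then dragged the guard by it. The arm's travel puts it at about 138 mm and the top camera at about 143 mm, both past the 120 mm needed.
- **Cap:** I gripped the cap and pressed it down about 5.6 mm (about 9–10 N). Still pressing, I turned it about 81° counterclockwise and lifted it straight off.
- **Last checks:** The finger opening was 40.8 mm, which matches the 41 mm cap. The wrist force was near zero and the arm at rest. The cap is within about 1–2 mm of the bottle's axis. The side view shows the bare neck below the held cap, with its lower edge where it should be for 5 cm. The jars, bottles and board look undisturbed in the last pictures. The spoon and box were mostly outside those crops and were not checked.
- **Disagreements:** One board corner I picked in the side view gave a wrong height because a jar hid it, so I did not use it. The fit of the board's corners left up to about 3 mm, while the roof and cap measurements agreed to about 1–2 mm.
- **Not measured:** I took the knob and cap angles from the tool's turn, having seen no slip. They were not read off the parts themselves.

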